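Sort the left- and right-hand shelf brackets

ROBOT

A 7-joint arm with a two-finger parallel gripper is mounted at the origin on the work surface. World frame = base frame: x ahead of the robot, y to its left, z up, the work surface at z = 0. Lengths are in mm, angles in rad, forces in N, time in s.
With the tool pointing down it reaches from about 400 to 875 mm from the base axis. Payload 4.4 kg.
Tool frame: the origin (TCP) lies midway between the tips of the shut fingers; the grasp point (between the pads) lies 19 mm behind it (ctrl.grip_point_offset is the distance from the TCP to the grasp point, in mm); z points along the fingers, y is the direction in which the jaws open and shut (so a half turn about z gives the same grasp; the last joint's range is limited). The gripper opens to 85 mm and grips with 20 to 120 N. Pads are 22 mm wide; open, the fingers measure 114 mm over their backs; the gripper's body (76 mm by 85 mm) begins 54 mm behind the grasp point. The pads swing forward as they close: fully open they stand 13 mm farther back than shut.
Start: joints at [-1.401, 0.628, 0.038, 1.517, -0.027, 0.996, -0.02], TCP at [151.828, 632.033, 231.313] pointing down, gripper open.
Joint ranges: [-3.06, 3.06], [-0.37, 2.12], [-1.25, 1.32], [0.18, 2.47], [-1.1, 4.24], [0.23, 1.98], [-2.94, 2.94]. Speed limits (rad/s): [2.57, 2.57, 3.14, 3.14, 3.14, 3.14, 3.14].

INTERFACE

Orientations are given as [roll, pitch, yaw] about the fixed x, y, z axes, in that order (R = Rz(yaw) Ry(pitch) Rx(roll)).
In Python, from cell import ctrl, imaging, models gives the robot as it stands. The module is installed in compiled form; this text tells all that it offers.
- The arm moves only by the tool drive_tool, never from a script. Its argument "deltas" is text: rows parted by semicolons, each of 5 numbers parted by spaces: the shift along the tool's x, y, z in m, then the turn about the tool's z in degrees, then the finger opening in m, from 0 to 0.0854. A call has 1 to 12 rows; each row is the pose to reach, as a shift and turn from the pose commanded when the call began, along the tool's axes at that moment; what a row does not reach only later rows make up. A row lasts 1/8 s, in which the tool goes at most 62.5 mm and 10.7 degrees, less where a joint would pass 70% of its speed; a pose out of reach is approached as far as the arm can. A call with a gripper value outside its range is refused whole. The fingers move at their own pace and stop on an object; the grip force is fixed at half the most. Time passes only in rows, so rows that repeat a pose let the fingers close. It gives the time, the measured TCP pose, the force and the opening at its end, in the units of the state.
- ctrl.read_state(): the state, without advancing time (a new reading comes with each control period).
- imaging.get_image(name): name is "scene" or "top"; returns a dict with "color" (480x640x3 uint8, red, green, blue), "range_z" (480x640 float32, mm along the optical axis (not along the pixel's ray), 0 where there is no reading), "vfov" (degrees; the focal length in pixels is half the picture's height over the tangent of half this angle, whatever the lens; pixels are square), "cx", "cy" (the principal point, pixels), "k1" (the pictures are not rectified: a ray, as slopes to the right and down, at radius r is drawn at 1 + k1 r^2 times it, then the intrinsics apply), "extrinsics" (4x4, takes a point from camera to world coordinates). Camera axes: x right, y down, z forward; pixel columns grow to the right and rows downward; lengths in mm; the calibration is good to about 2 mm. A picture is of the moment at which its call begins.
- ctrl.finish_job(): hands the job in, once; it reports no verdict.
Trained networks look in a picture, given as the dict that the camera call returned (one of the last four; its "shot" number tells which), for a name from the list of things; names that differ only in an ending like _2 or _b are one class to them, and where a whole thing is asked for, a point or a joint stands for the part that bears it (a point fixed in the world has none). Each returns a list of dicts, best first, with "score" (0 to 1); they miss things now and then, are a little off and sometimes report something else, mostly with a low value. They report only what shows in the picture. A call takes as long as a camera call.
- models.spot_in(picture, thing): "point" ([column, row] in pixels, amid what is visible of it).
- models.landmark_of(picture, thing): "point" ([column, row] in pixels: a listed point, or the origin of a listed thing).
The state is a dict: "clock": time; "qpos": joint angles; "qd": joint speeds; "tau": joint torques, N m; "eef_pos": TCP position; "tool_rot": TCP orientation; "force": force on the tool from outside, world axes, zero at the start; "torque": the same for the moment, N m; "width": finger opening in mm.
Only numpy, scipy, OpenCV 4.12 (cv2) and the standard library are available. Lean on these libraries where they do the work, as an engineer would, in place of code of your own. Each camera call takes 0.05 s, during which the arm holds its last target.

TASK

Sort the shelf brackets for the new can shelves: slide every left-hand bracket into the blue-lined tray and every right-hand one into the orange-lined tray, right inside so that nothing sticks out of the open side. (Flanges up and heel, the wide end, towards you, a left-hand bracket has its long flange on your left, a right-hand one on your right.) Keep them flat on the bench and slide them rather than lifting them, so the paint is not chipped, and leave the spray can, the tape roll and the screwdriver where they are.

Things in the scene. Friction and masses are not known exactly. Their poses are not given: they have to be found in the camera images.
- left1_mid (a point): Left-hand shelf bracket, light grey steel, about 340 g. A flat web 150 mm long lies on the bench; two flanges 25 mm high, 4 mm thick stand up: the long flange along one 150 mm side, the heel flange across the 60 mm wide heel end. Point: centre of the 150 x 60 outline, 12.5 mm above the underside. x points from heel to nose, z up; long flange on +y (y 26 to 30 mm), heel flange at x -75 to -71.
- left2_mid (a point): Second left-hand bracket, same as left1, same point and axes. The web is 4 mm thick, open inside the flanges, and tapers to 16 mm at the nose; its sloping side has no flange. Friction on the bench is moderate, it slides with 1 to 5 N.
- right1_mid (a point): Right-hand bracket, the mirror image: same sizes, point and axes, but its long flange is on the -y side (y -26 to -30 mm). The brackets lie side by side, lengthwise roughly along world y, heel to either side.
- left1_corner (a point): left1: outer corner where the heel flange meets the long flange (x = -75, y = +30 mm from its middle), half-way up the flange.
- left1_heel (a point): left1: the other end of the heel flange (x = -75, y = -30 mm), half-way up.
- left1_nose (a point): left1: outer end of the long flange at the nose (x = +75, y = +30 mm), half-way up.
- left2_corner (a point): left2: outer corner where the heel flange meets the long flange (x = -75, y = +30 mm from its middle), half-way up the flange.
- left2_heel (a point): left2: the other end of the heel flange (x = -75, y = -30 mm), half-way up.
- left2_nose (a point): left2: outer end of the long flange at the nose (x = +75, y = +30 mm), half-way up.
- right1_corner (a point): right1: outer corner where the heel flange meets the long flange (x = -75, y = -30 mm from its middle), half-way up the flange.
- right1_heel (a point): right1: the other end of the heel flange (x = -75, y = +30 mm), half-way up.
- right1_nose (a point): right1: outer end of the long flange at the nose (x = +75, y = -30 mm), half-way up.
- blue_mat: Blue liner mat, 324 mm along world x by 194 mm along world y, under 1 mm thick, fixed; it covers the floor of one of the two trays. Origin at that tray's floor centre; its own x lies along world y. Which tray has which mat changes.
- orange_mat: Orange liner mat in the other tray, same sizes, origin and axes.
- tray_a: Galvanised open-ended tray, screwed down at the left (y > 0) of the brackets. Inside 330 mm along world x, 200 mm along world y; walls 4 mm thick, 40 mm high on three sides. The side towards y = 0 is open, with no lip: the floor is level with the bench, and the side walls go on 30 mm, slightly flared. Origin: floor centre; its own x points out of the open side.
- tray_b: The same tray at the right (y < 0), its open side also towards y = 0. Origin: floor centre; its own x points out of the open side.
- spray_can_mid (a point): Bystander: standing spray can with a yellow cap, 65 mm across, 195 mm tall, 360 g; point at half height. It stands beyond the brackets.
- masking_tape: Bystander: roll of masking tape lying flat beyond the brackets, 108 mm across, 36 mm high; origin at the centre of its underside.
- screwdriver: Bystander: screwdriver, 200 mm, lying on the bench.

How it is judged:
By the outcome, as a careful person would: the job done as asked, in the order asked, and still so for the second after the job is handed in, with the robot touching nothing.
It also fails if it takes over 58 s, if anything falls off the work surface, if the arm or the gripper's body presses on something with over 40 N, if the wrist force passes 120 N, or if a joint passes its speed limit or range.

## Working session

There is one attempt and no reset: what is moved stays moved. The work goes in short steps, Python scripts to look and compute and a tool call to move; the robot and the scene stay as the last step left them, time stands still between calls to the robot, and variables do not carry over. Pictures are saved under pics/ and viewed, and the job is handed in when it is done.

Besides the shell and the picture viewer there is one more tool, called after "Call:" as a command line: name --argument value ..., lists and objects as JSON in quotes. drive_tool: Moves the arm, as the interface text tells. Its arguments: {"type":"object","properties":{"deltas":{"type":"string"}},"required":["deltas"]}

```bash
ls; mkdir -p pics; cat > h.py <<'E'
import numpy as np, cv2
from cell import ctrl, imaging, models
def save(p,n): cv2.imwrite('pics/'+n+'.png',p['color'][:,:,::-1])
def ray(p,uv):
    f=240/np.tan(np.radians(p['vfov'])/2)
    d=np.array([(uv[0]-p['cx'])/f,(uv[1]-p['cy'])/f]); s=d.copy()
    for _ in range(30): s=d/(1+p['k1']*(s@s))
    return s
def atz(p,uv,z):
    T=np.array(p['extrinsics']); s=ray(p,uv); d=T[:3,:3]@np.r_[s,1]; o=T[:3,3]
    return o+d*(z-o[2])/d[2]
def dep(p,uv):
    T=np.array(p['extrinsics']); s=ray(p,uv); Z=p['range_z'][int(round(uv[1])),int(round(uv[0]))]
    return (T@np.r_[s*Z,Z,1])[:3]
E
python3 - <<'E'
from h import *
for n in ['top','scene']:
    p=imaging.get_image(n); save(p,n+'0')
    print(n,p['extrinsics'],p['vfov'],p['k1'])
    for t,z in [('left1_mid',12.5),('right1_mid',12.5),('left1_corner',12.5),('left1_heel',12.5),('left1_nose',12.5),('right1_corner',12.5),('right1_heel',12.5),('right1_nose',12.5),('blue_mat',0),('orange_mat',0),('tray_a',0),('tray_b',0),('spray_can_mid',97),('masking_tape',0),('screwdriver',10)]:
        for r in models.landmark_of(p,t)[:4]:
            print(t,np.round(r['point']),round(r['score'],2),np.round(atz(p,r['point'],z)))
print(ctrl.read_state())
E
```

```text
pics
top [[ 1.50116224e-02 -9.96477379e-01  8.25074750e-02  5.17552654e+02]
 [-9.99877364e-01 -1.45920647e-02  5.68577634e-03 -1.25767157e+01]
 [-4.46179310e-03 -8.25827093e-02 -9.96574226e-01  9.18843925e+02]
 [ 0.00000000e+00  0.00000000e+00  0.00000000e+00  1.00000000e+00]] 51.78318641264434 -0.13081829771452286
right1_mid [328. 218.] 0.85 [636. -22.  12.]
left1_corner [353. 277.] 0.56 [528. -69.  12.]
left1_heel [342. 247.] 0.78 [584. -49.  12.]
left1_nose [267. 296.] 0.73 [492.  88.  12.]
right1_corner [368. 212.] 0.89 [649. -97.  12.]
right1_corner [140. 267.] 0.54 [539. 326.  12.]
right1_heel [362. 240.] 0.83 [597. -86.  12.]
right1_nose [287. 194.] 0.66 [681.  54.  12.]
blue_mat [143. 269.] 0.83 [536. 326.   0.]
orange_mat [486. 271.] 0.6 [ 543. -321.    0.]
orange_mat [320. 322.] 0.46 [444. -10.   0.]
orange_mat [439. 151.] 0.44 [ 771. -234.    0.]
spray_can_mid [358. 128.] 0.69 [781. -70.  97.]
spray_can_mid [278. 308.] 0.45 [474.  59.  97.]
spray_can_mid [348. 248.] 0.17 [575. -55.  97.]
masking_tape [251. 143.] 0.78 [780. 126.   0.]
screwdriver [438. 150.] 0.55 [ 769. -23
[... 1163 characters left out ...]
r [196. 202.] 0.71 [ 774. -234.   10.]
{'clock': 1.6, 'qpos': array([-1.40081787,  0.62840994,  0.03849261,  1.51743602, -0.0269915 ,
        0.99631905, -0.02002132]), 'qd': array([-0.00226355,  0.00044687, -0.00030654, -0.00034415,  0.00158113,
        0.00075224,  0.00116681]), 'tau': array([-3.43005950e-04, -5.63264430e+01,  1.22535367e+00, -1.93779624e+01,
        1.08668528e-02,  1.69161365e-03, -1.70372329e-05]), 'eef_pos': array([151.80963027, 632.00906685, 231.29529205]), 'tool_rot': array([-3.14153775e+00, -3.14539868e-05,  2.90577765e+00]), 'force': array([-0.56396789,  0.04045213,  0.07029754]), 'torque': array([-0.02231277, -0.04552914,  0.0250504 ]), 'width': 85.56625848450882}
```

View pictures.

View pics/top0.png

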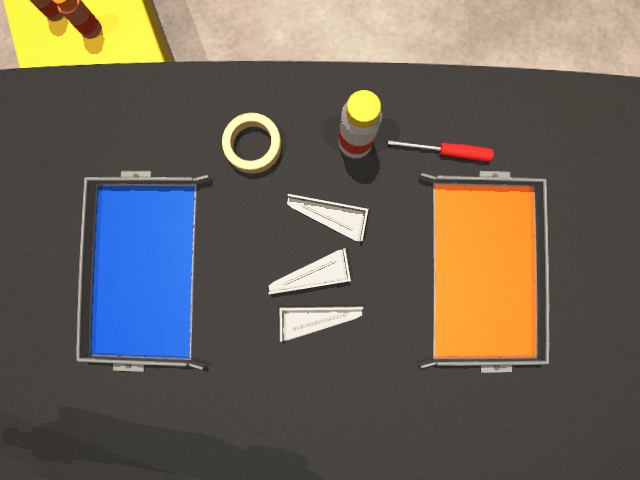

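View pics/scene0.png

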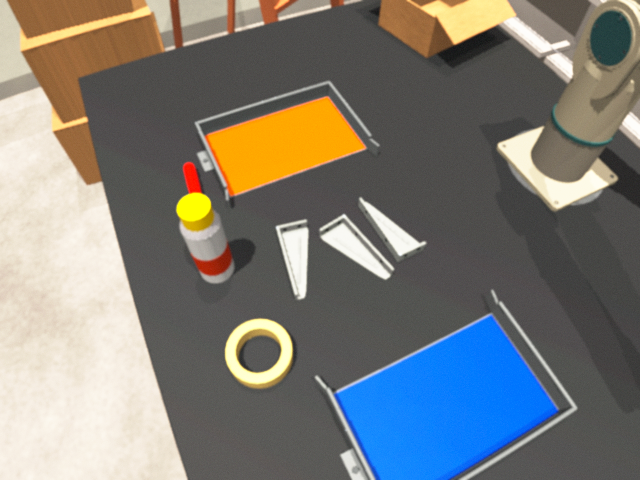

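```bash
python3 - <<'E'
from h import *
a=cv2.imread('pics/top0.png')[180:330,240:400]; cv2.imwrite('pics/top0z.png',cv2.resize(a,None,fx=5,fy=5,interpolation=cv2.INTER_CUBIC)[:600*2])
a=cv2.imread('pics/top0.png')[180:300,240:400]; cv2.imwrite('pics/top0z.png',cv2.resize(a,None,fx=5,fy=5,interpolation=cv2.INTER_CUBIC))
E
python3 - <<'E'
from h import *
a=cv2.imread('pics/top0.png')[185:350,255:380]; cv2.imwrite('pics/top0y.png',cv2.resize(a,None,fx=3.6,fy=3.6,interpolation=cv2.INTER_CUBIC))
p=imaging.get_image('top')
pts={'P_corner':(368,210),'P_heel':(362,240),'P_nose':(288,195),'Q_corner':(350,281),'Q_heel':(345,249),'Q_nose':(268,292),'R_corner':(280,308),'R_heel':(281,341),'R_nose':(363,308)}
for k,v in pts.items(): print(k,np.round(atz(p,v,20)))
for k,v in {'a_openT':(196,184),'a_openB':(190,358),'b_T':(434,184),'b_B':(434,358),'b_wallT':(546,185),'aw':(87,180),'a_tipT':(207,178),'a_tipB':(205,367),'b_tipT':(423,177),'b_tipB':(423,367)}.items(): print(k,np.round(atz(p,v,0)),np.round(atz(p,v,40)))
E
```

```text
P_corner [651. -96.  20.]
P_heel [596. -85.  20.]
P_nose [677.  52.  20.]
Q_corner [521. -64.  20.]
Q_heel [579. -54.  20.]
Q_nose [499.  85.  20.]
R_corner [470.  62.  20.]
R_heel [411.  59.  20.]
R_nose [472. -88.  20.]
a_openT [700. 230.   0.] [692. 219.  40.]
a_openB [372. 231.   0.] [379. 220.  40.]
b_T [ 706. -223.    0.] [ 698. -214.   40.]
b_B [ 380. -223.    0.] [ 386. -214.   40.]
b_wallT [ 710. -445.    0.] [ 702. -426.   40.]
aw [707. 449.   0.] [699. 429.  40.]
a_tipT [712. 209.   0.] [703. 199.  40.]
a_tipB [357. 202.   0.] [364. 192.  40.]
b_tipT [ 719. -202.    0.] [ 711. -194.   40.]
b_tipB [ 363. -202.    0.] [ 370. -194.   40.]
```

View pics/top0y.png

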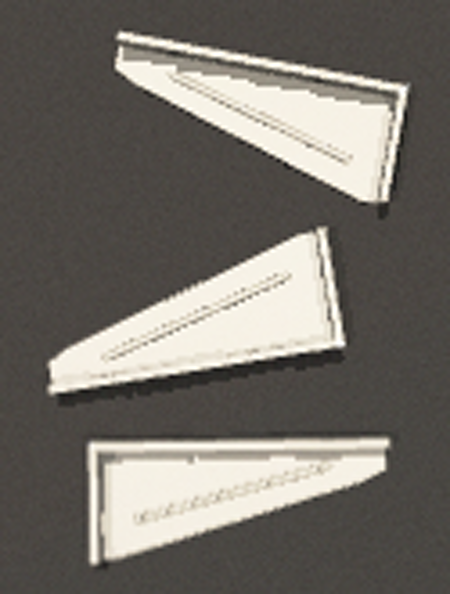

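```bash
python3 - <<'E'
from h import *
for n in ['top','scene']:
    p=imaging.get_image(n)
    f=240/np.tan(np.radians(p['vfov'])/2)
    v,u=np.mgrid[0:480,0:640]; K=np.array([[f,0,p['cx']],[0,f,p['cy']],[0,0,1]])
    uv=np.stack([u.ravel(),v.ravel()],1).astype(float)
    d=(uv-[p['cx'],p['cy']])/f; s=d.copy()
    for _ in range(20): s=d/(1+p['k1']*(s**2).sum(1,keepdims=True))
    Z=p['range_z'].ravel(); X=np.c_[s*Z[:,None],Z]; T=np.array(p['extrinsics']); W=X@T[:3,:3].T+T[:3,3]
    ok=(Z>0)&(abs(W[:,1])<130)&(W[:,0]>380)&(W[:,0]<720)
    b=W[ok]; print(n,'bench z',np.median(b[:,2]))
    col=p['color'].reshape(-1,3)[ok].min(1)
    t=b[(col>130)&(b[:,2]>17)&(b[:,2]<35)]; print(len(t), np.percentile(t[:,2],[5,50,95]) if len(t) else '')
    lab=[('P',(651,-96),(677,52)),('Q',(521,-64),(499,85)),('R',(470,62),(472,-88))]
    for nm,a,c in lab:
        a=np.array(a,float);c=np.array(c,float);e=(c-a)/np.linalg.norm(c-a);nn=np.array([-e[1],e[0]])
        q=t[:,:2]-a; al=q@e; h=q@nn
        m=(abs(h)<14)&(al>12)&(al<155)
        if m.sum()>8:
            k=np.polyfit(al[m],h[m],1); 
            for L in (20,75,130): print(nm,m.sum(),L,np.round(a+e*L+nn*np.polyval(k,L),1))
    for L,(nm,lo,hi) in zip([0,0],[('A',215,440),('B',-440,-210)]):
        okk=(Z>0)&(W[:,1]>lo)&(W[:,1]<hi)&(W[:,0]>330)&(W[:,0]<740)&(W[:,2]>30)&(W[:,2]<50)
        w=W[okk]; print(nm,len(w)); 
        for g in (w[w[:,0]>650],w[w[:,0]<420],w[(w[:,0]<650)&(w[:,0]>420)]):
            if len(g): print(np.round(np.percentile(g,[5,50,95],axis=0)))
E
```

```text
top bench z 0.4079864822358559
768 [21.81483086 24.74906273 27.21140577]
P 169 20 [654.8 -76.4]
P 169 75 [664.3 -22.2]
P 169 130 [673.7  32. ]
Q 167 20 [520.  -43.9]
Q 167 75 [510.4  10.2]
Q 167 130 [500.7  64.4]
R 184 20 [469.7  42. ]
R 184 75 [471. -13.]
R 184 130 [472.4 -68. ]
A 1939
[[661. 232.  31.]
 [700. 359.  42.]
 [705. 432.  45.]]
[[365. 231.  32.]
 [370. 357.  42.]
 [409. 431.  46.]]
[[432. 427.  31.]
 [539. 429.  42.]
 [638. 433.  45.]]
B 1853
[[ 661. -423.   31.]
 [ 709. -353.   42.]
 [ 713. -226.   45.]]
[[ 374. -422.   33.]
 [ 378. -336.   42.]
 [ 410. -222.   45.]]
[[ 430. -425.   31.]
 [ 533. -421.   41.]
 [ 638. -418.   45.]]
scene bench z 0.5413748248496972
934 [19.02900296 24.48583859 26.89541034]
P 168 20 [654.4 -76.3]
P 168 75 [664.  -22.1]
P 168 130 [673.5  32. ]
Q 230 20 [519.2 -44. ]
Q 230 75 [509.5  10.1]
Q 230 130 [499.8  64.3]
R 216 20 [469.1  42. ]
R 216 75 [470.6 -13. ]
R 216 130 [472.1 -68. ]
A 1972
[[698. 229.  39.]
 [701. 299.  42.]
 [704. 363.  45.]]
[[365. 234.  31.]
 [369. 346.  41.]
 [402. 429.  45.]]
[[430. 425.  40.]
 [512. 428.  43.]
 [579. 432.  45.]]
B 1317
[[ 658. -425.   32.]
 [ 708. -376.   42.]
 [ 713. -223.   45.]]
[[ 374. -425.   31.]
 [ 378. -336.   41.]
 [ 410. -224.   44.]]
[[ 434. -427.   31.]
 [ 539. -423.   39.]
 [ 638. -420.   45.]]
```

Call:
drive_tool --deltas "-0.040 -0.042 0.010 6 0.024; -0.085 -0.090 0.020 12 0.024; -0.130 -0.138 0.030 18 0.024; -0.175 -0.186 0.040 25 0.024; -0.220 -0.234 0.050 32 0.024; -0.265 -0.282 0.060 39 0.024; -0.310 -0.330 0.070 46 0.024; -0.355 -0.378 0.080 52 0.024; -0.400 -0.426 0.090 58 0.024; -0.440 -0.470 0.100 63 0.024; -0.475 -0.506 0.120 66.4 0.024; -0.498 -0.530 0.131 66.4 0.024"

```text
clock: 3.25
eef_pos: [513.6, -1.7, 99.9]
tool_rot: [3.14, 0.0, 1.746]
force: [0.8, 0.9, 0.8]
width: 24.0
```

Call:
drive_tool --deltas "0 0 0.03 0 0.024; 0 0 0.06 0 0.024; 0 0 0.08 0 0.024; 0 0 0.092 0 0.024; 0 0 0.092 0 0.024; 0 0 0.092 0 0; 0 0 0.092 0 0; 0 0 0.092 0 0; 0 0 0.092 0 0"

```text
clock: 4.38
eef_pos: [512.6, 0.4, 9.2]
tool_rot: [3.14, 0.0, 1.747]
force: [-1.1, -0.2, 6.7]
width: 2.1
```

Call:
drive_tool --deltas "0 0 0 0 0; 0 0 0 0 0"

```text
clock: 4.62
eef_pos: [512.6, 0.4, 9.1]
tool_rot: [3.14, 0.0, 1.747]
force: [-1.9, 0.3, 6.6]
width: 2.3
```

```bash
python3 - <<'E'
from h import *
p=imaging.get_image('scene');save(p,'s1')
q=imaging.get_image('top')
a=p['color'][190:310,260:420,::-1]; b=q['color'][185:350,255:380,::-1]
a=cv2.resize(a,(400,300)); b=cv2.resize(b,(300,396)); o=np.zeros((400,720,3),np.uint8); o[:300,:400]=a;o[:396,410:710]=b; cv2.imwrite('pics/c1.png',o)
print(ctrl.read_state())
E
```

```text
{'clock': 4.725, 'qpos': array([-0.14449868,  0.80851556,  0.13482969,  2.05114026, -0.33438589,
        0.30114264,  0.44529751]), 'qd': array([-0.0003954 ,  0.00130006, -0.00101014,  0.00144735,  0.00026436,
       -0.00133188, -0.00123173]), 'tau': array([-3.07691947e-02, -4.88817465e+01,  2.57704452e+00, -6.68496162e+00,
       -4.94714105e-02, -4.04704325e-01, -1.13832139e-02]), 'eef_pos': array([5.12598928e+02, 3.94956246e-01, 9.15527771e+00]), 'tool_rot': array([3.14047749e+00, 1.59571823e-05, 1.74692760e+00]), 'force': array([-1.22734888,  0.0655019 ,  6.44450334]), 'torque': array([-0.05005433,  0.26194226, -0.01594347]), 'width': 2.621241239381563}
```

View pics/c1.png

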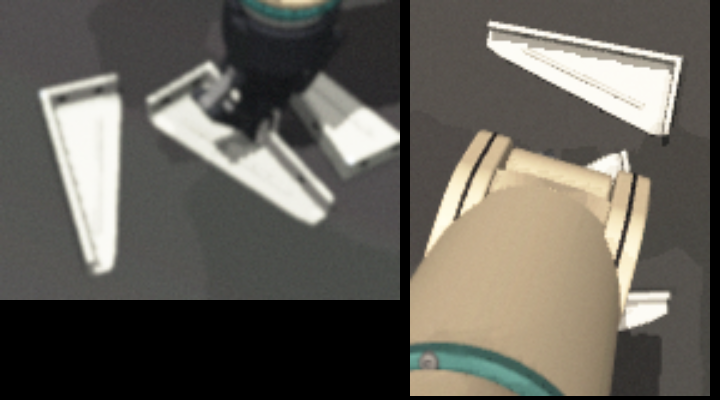

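Call:
drive_tool --deltas "0.010 0.003 0 0 0; 0.030 0.008 0 0 0; 0.058 0.016 0 0 0; 0.088 0.024 0 0 0; 0.118 0.033 0 0 0; 0.148 0.041 0 0 0; 0.178 0.049 0 0 0; 0.208 0.057 0 0 0; 0.238 0.066 0 0 0; 0.268 0.074 0 0 0; 0.295 0.081 0 0 0; 0.310 0.086 0 0 0"

```text
clock: 6.22
eef_pos: [543.0, 320.6, 9.2]
tool_rot: [3.141, 0.002, 1.748]
force: [-1.2, -4.5, 7.2]
width: 2.2
```

```bash
python3 - <<'E'
from h import *
p=imaging.get_image('scene');save(p,'s2')
print(ctrl.read_state())
E
```

```text
{'clock': 6.275, 'qpos': array([-0.75503424,  0.91634767,  0.29356687,  1.71779885, -0.43830868,
        0.5707038 , -0.01942996]), 'qd': array([ 0.01880046, -0.00901644, -0.01412545,  0.02580673, -0.01303484,
       -0.03108753,  0.03380047]), 'tau': array([ 2.73545846e+00, -5.80972123e+01,  6.69118792e+00, -9.82048094e+00,
       -2.60583591e-01, -9.32346121e-02, -4.99396629e-03]), 'eef_pos': array([543.23500922, 323.18228273,   9.21022743]), 'tool_rot': array([ 3.13955249e+00, -5.11713041e-04,  1.74921058e+00]), 'force': array([-0.39443451, -2.9054903 ,  6.00538474]), 'torque': array([-0.71333483,  0.02515991, -0.0201337 ]), 'width': 2.1650120310874543}
```

View pics/s2.png

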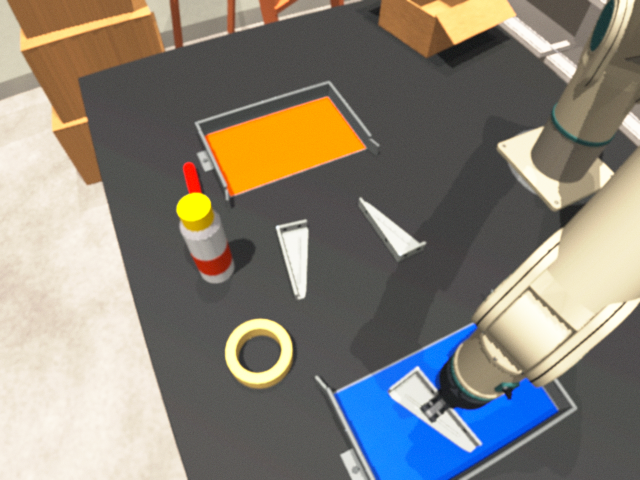

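Call:
drive_tool --deltas "0 0 0 0 0.024; 0 0 0 0 0.024; 0 0 0 0 0.024; 0 0 -0.02 0 0.024; 0 0 -0.06 0 0.024; 0 0 -0.092 0 0.024; 0 0 -0.092 0 0.024"

```text
clock: 7.15
eef_pos: [545.0, 321.5, 104.5]
tool_rot: [3.135, -0.002, 1.747]
force: [0.7, -0.1, -0.0]
width: 24.3
```

Call:
drive_tool --deltas "-0.020 -0.008 0 1 0.024; -0.060 -0.025 0 2 0.024; -0.110 -0.046 0 4 0.024; -0.160 -0.067 0 6 0.024; -0.210 -0.088 0 8 0.024; -0.260 -0.109 0 8.8 0.024; -0.295 -0.124 0 8.8 0.024; -0.3065 -0.1285 0 8.8 0.024; -0.3065 -0.1285 0.03 8.8 0.024; -0.3065 -0.1285 0.06 8.8 0.024; -0.3065 -0.1285 0.06 8.8 0.024"

```text
clock: 8.52
eef_pos: [468.5, -2.5, 38.9]
tool_rot: [-3.138, -0.001, 1.594]
force: [0.1, -0.6, 0.5]
width: 24.1
```

```bash
python3 - <<'E'
from h import *
p=imaging.get_image('scene');save(p,'s3')
cv2.imwrite('pics/c3.png',cv2.resize(p['color'][180:300,330:490,::-1],(640,480)))
s=ctrl.read_state();print(s['qpos'],s['eef_pos'])
E
```

```text
[-0.18373788  0.72814943  0.19341804  2.15834131 -0.45801342  0.2952858
  0.42588826] [469.34854114  -2.75725601  39.87191015]
```

View pics/c3.png

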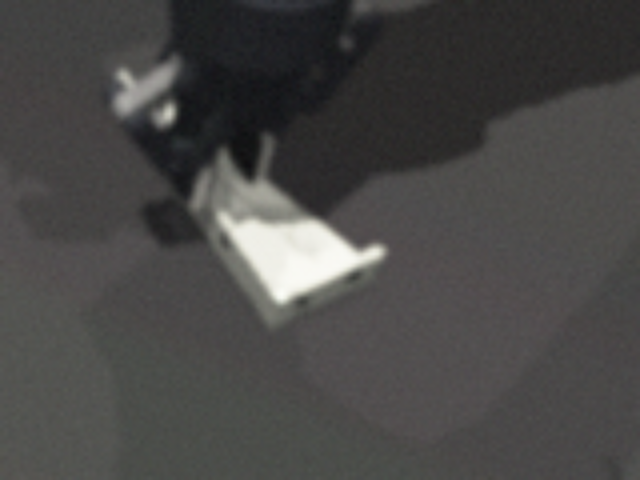

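Call:
drive_tool --deltas "0 0 0.015 0 0.024; 0 0 0.028 0 0.024; 0 0 0.032 0 0.024; 0 0 0.032 0 0.024; 0 0 0.032 0 0; 0 0 0.032 0 0; 0 0 0.032 0 0; 0 0 0.032 0 0; 0 0 0.032 0 0"

```text
clock: 9.7
eef_pos: [470.2, -3.5, 8.7]
tool_rot: [3.141, -0.0, 1.593]
force: [-1.2, 1.4, 5.5]
width: 2.2
```

```bash
python3 - <<'E'
from h import *
s=ctrl.read_state();print(s)
p=imaging.get_image('scene');save(p,'s3')
cv2.imwrite('pics/c4.png',cv2.resize(p['color'][180:300,330:490,::-1],(640,480)))
E
```

```text
{'clock': 9.7, 'qpos': array([-0.17988868,  0.79393989,  0.19064194,  2.16526173, -0.62500186,
        0.23355306,  0.58914108]), 'qd': array([-1.22698988e-03,  1.31161828e-03,  2.58195175e-04, -2.72736898e-03,
       -3.02893568e-04,  1.32362419e-06, -8.35295539e-04]), 'tau': array([  0.38244573, -45.93245387,   3.4944398 ,  -3.99261743,
        -0.07279617,  -0.15906234,  -0.10638364]), 'eef_pos': array([470.16526782,  -3.5322809 ,   8.73876757]), 'tool_rot': array([ 3.14065774e+00, -3.07968405e-04,  1.59348107e+00]), 'force': array([-1.23762069,  1.3877122 ,  5.54994691]), 'torque': array([0.03611648, 0.09236824, 0.07349575]), 'width': 2.2009769095052794}
```

View pics/c4.png

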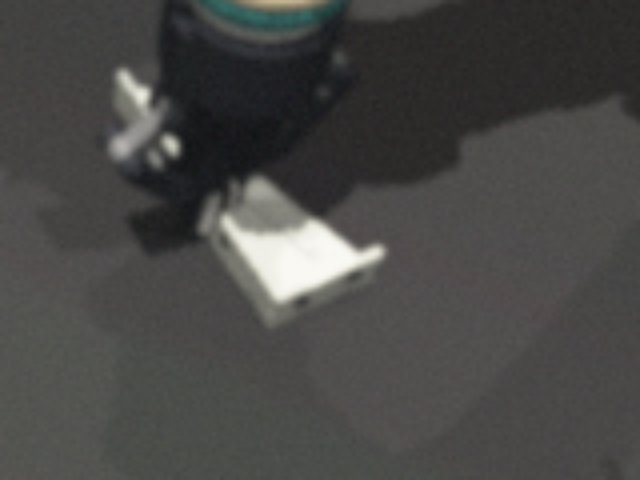

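Call:
drive_tool --deltas "0.008 0.003 0 0 0; 0.028 0.006 0 0 0; 0.058 0.008 0 0 0; 0.092 0.009 0 0 0; 0.126 0.010 0 0 0; 0.160 0.010 0 0 0; 0.194 0.011 0 0 0; 0.228 0.011 0 0 0; 0.262 0.012 0 0 0; 0.296 0.012 0 0 0; 0.326 0.013 0 0 0; 0.342 0.013 0 0 0"

```text
clock: 11.25
eef_pos: [475.7, 338.0, 8.8]
tool_rot: [3.14, 0.002, 1.594]
force: [0.6, -5.0, 6.0]
width: 2.5
```

```bash
python3 - <<'E'
from h import *
p=imaging.get_image('scene');save(p,'s5')
s=ctrl.read_state();print(s['eef_pos'],s['force'],s['tool_rot'])
E
```

```text
[475.57447837 340.28688633   8.78679383] [-0.3557025  -1.70690793  7.37898128] [3.13977360e+00 2.85789591e-04 1.59543821e+00]
```

View pics/s5.png

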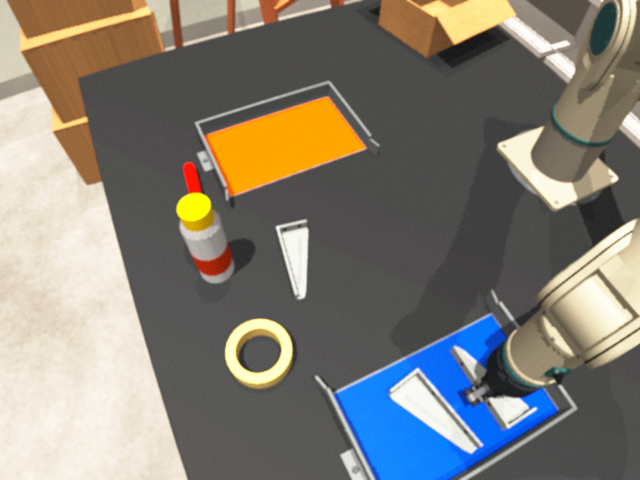

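Call:
drive_tool --deltas "0 0 0 0 0.024; 0 0 0 0 0.024; 0 0 0 0 0.024; 0 0 -0.02 0 0.024; 0 0 -0.06 0 0.024; 0 0 -0.092 0 0.024; 0 0 -0.092 0 0.024"

```text
clock: 12.18
eef_pos: [477.1, 339.4, 104.0]
tool_rot: [3.136, -0.003, 1.593]
force: [-0.5, 0.5, -0.3]
width: 24.2
```

Call:
drive_tool --deltas "-0.020 0.009 0 1 0.024; -0.060 0.028 0 3 0.024; -0.105 0.050 0 5 0.024; -0.150 0.071 0 7 0.024; -0.195 0.092 0 9 0.024; -0.240 0.113 0 11 0.024; -0.285 0.134 0 11.3 0.024; -0.330 0.155 0 11.3 0.024; -0.365 0.172 0 11.3 0.024; -0.378 0.178 0 11.3 0.024; -0.378 0.178 0.03 11.3 0.024; -0.378 0.178 0.05 11.3 0.024"

```text
clock: 13.68
eef_pos: [659.9, -34.5, 48.3]
tool_rot: [-3.138, -0.001, 1.396]
force: [-0.3, 0.3, -0.4]
width: 24.2
```

```bash
python3 - <<'E'
from h import *
p=imaging.get_image('scene');save(p,'s6')
cv2.imwrite('pics/c6.png',cv2.resize(p['color'][200:320,220:380,::-1],(640,480)))
s=ctrl.read_state();print(s['qpos'],s['eef_pos'],s['tool_rot'])
E
```

```text
[-0.27678668  0.93503408  0.51499225  1.62249534 -0.61555507  0.75920833
  0.3500401 ] [658.38775232 -33.98759971  45.76219162] [-3.13455327e+00 -3.88509304e-04  1.39643731e+00]
```

View pics/c6.png

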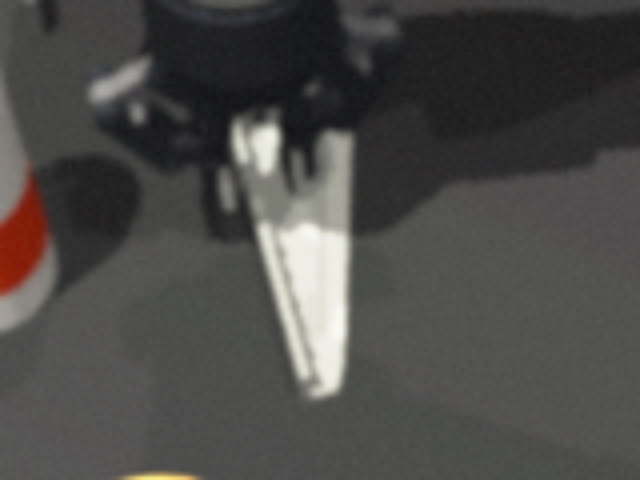

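Call:
drive_tool --deltas "0 0 0 0 0.024; 0 0 0.015 0 0.024; 0 0 0.030 0 0.024; 0 0 0.040 0 0.024; 0 0 0.040 0 0.024"

```text
clock: 14.35
eef_pos: [660.7, -35.2, 9.1]
tool_rot: [-3.14, 0.0, 1.396]
force: [0.3, 0.9, -0.2]
width: 24.4
```

Call:
drive_tool --deltas "0 0 0 0 0; 0 0 0 0 0; 0 0 0 0 0; 0 0 0 0 0; 0 0 0 0 0"

```text
clock: 14.98
eef_pos: [661.8, -35.5, 10.7]
tool_rot: [3.141, 0.0, 1.396]
force: [-0.5, -0.2, 3.5]
width: 1.9
```

```bash
python3 - <<'E'
from h import *
p=imaging.get_image('scene');save(p,'s7')
cv2.imwrite('pics/c7.png',cv2.resize(p['color'][200:320,220:380,::-1],(640,480)))
s=ctrl.read_state();print(s['qpos'],s['eef_pos'],s['force'])
E
```

```text
[-0.25882169  0.98159151  0.48397293  1.62617823 -0.64537497  0.69828619
  0.37346076] [661.81729063 -35.52841438  10.72702203] [-0.24275567 -0.61214914  3.45052536]
```

View pics/c7.png

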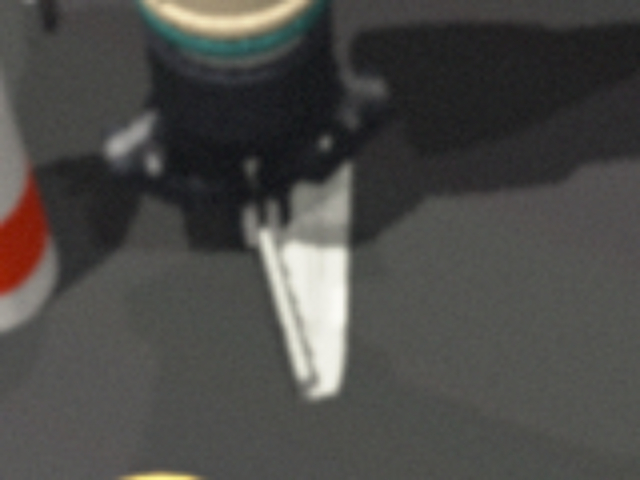

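Call:
drive_tool --deltas "-0.008 0.001 0 0 0; -0.026 0.002 0 0 0; -0.052 0.004 0 0 0; -0.081 0.006 0 0 0; -0.110 0.008 0 0 0; -0.140 0.010 0 0 0; -0.170 0.013 0 0 0; -0.200 0.015 0 0 0; -0.229 0.017 0 0 0; -0.258 0.019 0 0 0; -0.284 0.021 0 0 0; -0.299 0.022 0 0 0"

```text
clock: 16.52
eef_pos: [631.5, -333.5, 10.7]
tool_rot: [3.141, -0.002, 1.395]
force: [0.9, 5.5, 7.8]
width: 2.3
```

```bash
python3 - <<'E'
from h import *
p=imaging.get_image('scene');save(p,'s8')
s=ctrl.read_state();print(s['eef_pos'],s['force'],s['tool_rot'])
E
```

```text
[ 630.86125208 -336.28319674   10.77103512] [1.79242381 1.00708545 4.68760266] [3.14060784e+00 6.71846459e-04 1.39378211e+00]
```

View pics/s8.png

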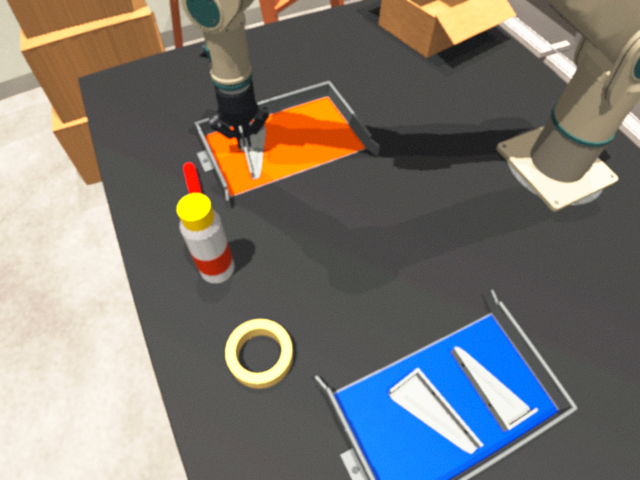

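Both lefts sit inside blue, the right is on orange. Release and rise clear.

Call:
drive_tool --deltas "0 0 0 0 0.024; 0 0 0 0 0.024; 0 0 0 0 0.024; 0 0 -0.02 0 0.024; 0 0 -0.06 0 0.024; 0 0 -0.11 0 0.024; 0 0 -0.16 0 0.024; 0 0 -0.20 0 0.024; 0 0 -0.20 0 0.024; 0 0 -0.20 0 0.024"

```text
clock: 17.82
eef_pos: [631.0, -333.2, 210.8]
tool_rot: [3.141, -0.0, 1.396]
force: [-0.5, 0.1, -1.3]
width: 23.8
```

```bash
python3 - <<'E'
from h import *
p=imaging.get_image('top');save(p,'t9'); q=imaging.get_image('scene'); save(q,'s9')
for t in ['left1_corner','left1_heel','left1_nose','right1_corner','right1_heel','right1_nose']:
    for r in models.landmark_of(q,t)[:2]: print(t,round(r['score'],2),np.round(atz(q,r['point'],12.5)))
E
```

```text
left1_corner 0.93 [556. 255.  12.]
left1_heel 0.74 [613. 264.  12.]
left1_nose 0.83 [524. 405.  12.]
right1_corner 0.83 [ 619. -394.   12.]
right1_heel 0.73 [ 566. -377.   12.]
right1_nose 0.77 [ 644. -255.   12.]
```

View pics/t9.png

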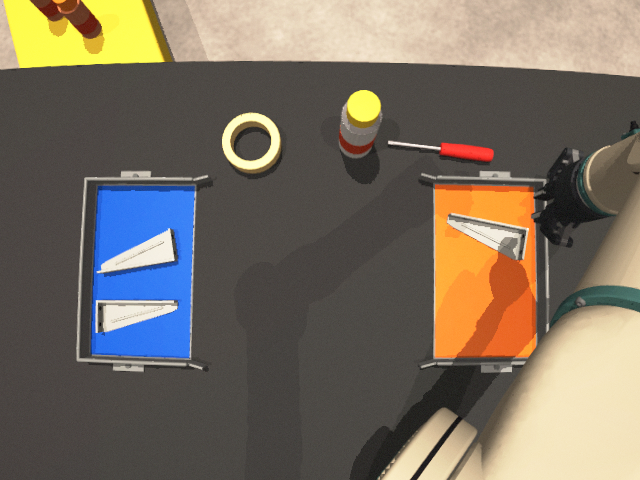

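View pics/s9.png

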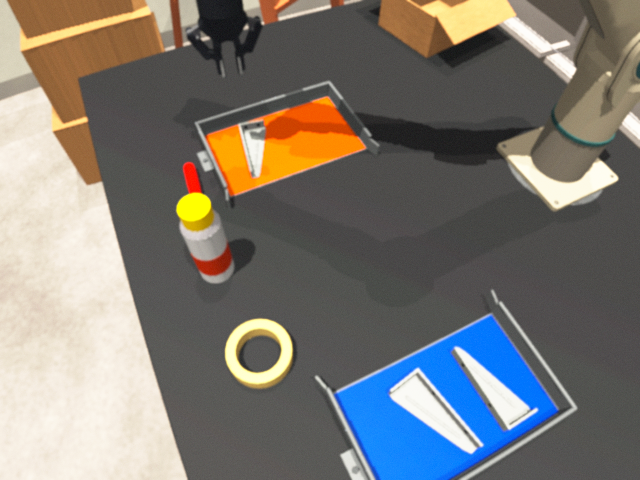

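All three brackets are fully inside their trays (blue ones around columns 97–178, orange one 447–527 in the top view). The bystanders are unmoved and the arm is clear.

```bash
python3 -c "
from h import *
print(ctrl.finish_job())"
```

```text
the job is handed in; nothing more can be done
None
```

The brackets are sorted and the job is handed in. Both left-hand brackets are in the blue tray and the right-hand one is in the orange tray. I held each by its long flange and slid it flat, without lifting it.

- **Inside the trays:** the last pictures show all three well inside. In the blue tray, the end of the left-hand bracket nearest the open side is at y ≈ 255 mm, and the open edge is at about 228 mm. In the orange tray the matching figures are −255 mm and about −220 mm. For the other left-hand bracket, the landmark network returned no points of its own. I judged that one from the pictures and the distance it moved.
- **Bystanders:** the spray can, tape roll and screwdriver show no movement between the first and last pictures.
- **Forces and time:** force readings between moves stayed under about 10 N, and it was all done about 18 s into the 58 s allowed.
- **Things that looked off:** the gripper read about 2 mm on the 4 mm flanges, but the pictures showed the flange held each time and every bracket moved with it. Joint 6 also came close to its lower limit on the bracket nearest the robot (0.2336 against 0.23), but was within it at every reading.

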